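# Open a field meter's battery bay with a pry tool and slide the battery home

### The job

Use the flat pry tool, not your fingers, to lever up the hinged battery cover in the top of the white meter, and swing the cover back until it stands upright or further. Then push the battery inside along its rail, away from the robot and under the rail's lips, until it is fully home against the end stop and the detent holds it. Finish with the cover open and the pry tool laid flat on the bench, and leave the other things on the bench where they are.

Things in the scene. Friction and masses are not known exactly. Their poses are not given: they have to be found in the camera images.
- meter: White plastic field meter, a box 230 (x) x 180 (y) x 76 mm high, fixed to the bench. Origin: centre of its underside, z up. A grey cover 194 x 134 x 6 mm closes the battery bay in its top: flush (top at 76, underside at 70 mm height), hinged along x on the -y side, free edge at y = 65 mm on the +y side, where a pry notch is cut in the wall.
- notch (a point): Middle of the outer edge of the pry notch's floor: meter frame (0, 90, 58) mm, axes as the meter. The notch is 64 mm wide in x, open to the +y side and upward as far as the cover's free edge (y = 65), and runs on under the cover into the bay: a level blade moving in -y enters the 12 mm gap between notch floor and cover.
- cover_hinge (a point): Middle of the cover's hinge axis: meter frame (0, -71, 73) mm. Axis along the meter's x.
- cover_lip (a point): Middle of the lower edge of the cover's free end, 136 mm from the hinge; moves with the cover.
- cover (a joint): Cover angle in rad: 0 closed and flush, about 1.57 upright, stop at 1.9 (leaning back to -y). Stiff hinge: it stays at any angle. Lifting it at its free edge takes about 2 N.
- battery: Loose grey pack, 80 (x) x 66 (y) x 22 mm, flanges at its foot 76 wide, 6 high; 0.2 to 0.33 kg. Origin: centre of underside, axes as the meter. A push ridge 8 thick (x), 50 wide (y), 12 mm high stands on the middle of its top. It starts at meter x -36..-12 mm; push it in the meter's +x to x = 50 (home, touching the end stop). Its last 25 mm ride over the detent: 5 to 8 N of push.
- ridge (a point): Middle of the top of the battery's push ridge, 34 mm above the battery's underside.
- detent (a joint): Sprung steel ball in the bay floor at meter x = 70, y = 0, standing 2.5 mm proud. Value in m: 0 fully up, up to 0.0025 while the battery rides over it, back to 0 when the battery is home and the ball sits in the groove of its underside.
- pry_tool: Loose pry tool lying flat on the bench, 200 mm long, 0.14 kg: wooden handle 105 mm long, 18 x 18 mm, then a flat steel blade 95 mm long, 26 mm wide, 3 mm thick, whose mid-plane is 9 mm above the handle's underside. Origin: underside of the handle's middle (grip it here, close to its centre of mass); +x points along the blade, z up.
- pry_tip (a point): Middle of the blade's end, 147 mm along +x from the tool's origin and 9 mm above its underside.
- sample_cup: Bystander: white cup, 52 mm wide, 55 mm high, loose. Origin: centre of its underside.
- tube_rack: Bystander: clear rack with tubes, 110 x 62 x 63 mm, loose. Origin: centre of its underside.
- tip_box: Bystander: white box with pipette tips, 120 x 85 x 78 mm, loose. Origin: centre of its underside.
- reagent_jar: Bystander: amber jar, 66 mm wide, 110 mm high, loose. Origin: centre of its underside.
- marker: Bystander: grey marker lying on the bench, 120 mm long, 16 mm thick, loose. Origin: the underside of its middle.
- bay (a point): Centre of the bay's floor: meter frame (0, 0, 26) mm. The bay is open above once the cover is up: x -90..90, y -55..55 mm. Guides either side leave the battery 1.5 mm of side play.
- rail_end (a point): End stop, foot of the bay wall: meter frame (90, 0, 26) mm. From x = -5 to 90 the rail's aluminium lips (top 38 mm above the bench, inner edges at y = +-34.5) overhang the battery's flanges.
Not all that is in view belongs to the job. Of the things shaped like the pry_tool, the wooden one is meant.

How it is judged:
By the outcome, as a careful person would: the job done as asked, in the order asked, and still so for the second after the job is handed in, with the robot touching nothing.
It also fails if it takes over 62 s, if anything falls off the work surface, if the arm or the gripper's body presses on something with over 40 N, if the wrist force passes 120 N, or if a joint passes its speed limit or range.

### The arm

A 6-joint arm with a two-finger parallel gripper is mounted at the origin on the work surface. World frame = base frame: x ahead of the robot, y to its left, z up, the work surface at z = 0. Lengths are in m, angles in degrees, forces in N, time in s.
With the tool pointing down it reaches from about 0.35 to 0.775 m from the base axis. Payload 5.5 kg.
Tool frame: the origin (TCP) lies on the centre line of the jaws, within the pads' length; the fingertips stand 14 mm ahead of it and the grasp point (between the pads) lies 5 mm behind it; z points along the fingers, y is the line along which they close (so a half turn about z gives the same grasp; the last joint's range is limited). The gripper opens to 85 mm and grips with 20 to 120 N. Pads are 22 mm wide; open, the fingers measure 114 mm over their backs; the gripper's body (76 mm by 85 mm) begins 54 mm behind the grasp point. The pads swing forward as they close: fully open they stand 13 mm farther back than shut.
Start: joints at [-71.654, 17.945, 2.641, 74.691, 0, 82.002], TCP at [0.255, -0.515, 0.245] pointing down, gripper open.
Joint ranges: [-158.12, 158.12], [-49.38, 96.58], [-58.88, 72.47], [-126.05, 133.96], [-84.25, 85.87], [-180, 180]. Speed limits (degrees/s): [147.25, 147.25, 180, 180, 180, 180].

### API

Orientations are given as a 3x3 rotation matrix whose columns are the frame's x, y, z axes.
In Python, from workcell import status, imaging, bot gives the robot as it stands.
- The arm moves only by the tool send_rows, never from a script. Its argument "steps" is a list of rows, each a list of 7 numbers: the turn, a rotation vector about the world's x, y, z in degrees, then the shift along the world's x, y, z in m, then the finger opening in m, from 0 to 0.0854. A call has 1 to 8 rows; each row shifts and turns the commanded pose from where the row before left it; what a row does not reach is not made up. A row lasts 1/8 s, in which the tool goes at most 62.5 mm and 10.7 degrees, less where a joint would pass 70% of its speed; a pose out of reach is approached as far as the arm can. A call with a gripper value outside its range is refused whole. The fingers move at their own pace and stop on an object; the grip force is fixed at half the most. Time passes only in rows, so rows that do not move let the fingers close. It gives the time, the measured TCP pose, the force, the opening and the grip force at its end, in the units of the state.
- status.get_obs(): the state, without advancing time (a new reading comes with each control period).
- imaging.grab_frame(name): name is "scene" or "top" or "wrist"; returns a dict with "pixels" (384x512x3 uint8, red, green, blue), "mtx" (3x3 intrinsics, pixels), "rvec" (rotation vector, rad) and "tvec" (3), from world to camera coordinates, as OpenCV has them. Camera axes: x right, y down, z forward; pixel columns grow to the right and rows downward; lengths in m; the calibration is good to about 2 mm. A picture is of the moment at which its call begins. There is no depth.
- bot.close_job(): hands the job in; it is judged then, once.
Trained networks look in the newest picture that a camera, given by its name, has taken for a name from the list of things; names that differ only in an ending like _2 or _b are one class to them, and where a whole thing is asked for, a point or a joint stands for the part that bears it (a point fixed in the world has none). Each returns a list of dicts, best first, with "p" (0 to 1); they miss things now and then, are a little off and sometimes report something else, mostly with a low value. They report only what shows in the picture. A call takes as long as a camera call. They do not tell look-alikes from the thing itself.
- imaging.find_in(camera, query): "at" ([column, row] as shares, 0 to 1, of the picture: columns of its width, rows of its height, amid what is visible of it).
- imaging.trace(camera, query): "mask" (384x512 bool, what is visible of it) and "at" ([column, row] as shares, 0 to 1, of the picture: columns of its width, rows of its height, amid what is visible of it).
- imaging.pinpoint(camera, query): "at" ([column, row] as shares, 0 to 1, of the picture: columns of its width, rows of its height: a listed point, or the origin of a listed thing).
The state is a dict: "t": time; "qpos": joint angles; "qvel": joint speeds; "tau": joint torques, N m; "ee_pos": TCP position; "tool_rot": TCP orientation; "wrist_force": force on the tool from outside, world axes, zero at the start; "moment": the same for the moment, N m; "grip_width": finger opening in m; "finger_force": force on a finger pad.
Only numpy, scipy, OpenCV 4.12 (cv2) and the standard library are available. Lean on these libraries where they do the work, as an engineer would, in place of code of your own. Each camera call takes 0.05 s, during which the arm holds its last target. There are 200 camera calls.

## Working session

There is one attempt and no reset: what is moved stays moved. The work goes in short steps, Python scripts to look and compute and a tool call to move; the robot and the scene stay as the last step left them, time stands still between calls to the robot, and variables do not carry over. Pictures are saved under pics/ and viewed, at most 12 in all, crops included, and the job is handed in when it is done.

Besides the shell and the picture viewer there is one more tool, called after "Emit:" in YAML: its name, and indented under it one key for each argument. send_rows: Moves the arm, as the interface text tells. Its arguments: {"type":"object","properties":{"steps":{"type":"array","items":{"type":"array","items":{"type":"number"}}}},"required":["steps"]}

```bash
ls; mkdir -p pics
cat > h.py <<'E'
import numpy as np,cv2
from workcell import status,imaging,bot
def cam(n):
    f=imaging.grab_frame(n); R=cv2.Rodrigues(np.array(f['rvec'],float))[0]
    return f,np.array(f['mtx'],float),R,np.array(f['tvec'],float).ravel()
def ray(c,at,z):
    f,K,R,t=c; d=R.T@np.linalg.solve(K,[at[0]*512,at[1]*384,1]); o=-R.T@t
    return o+d*(z-o[2])/d[2]
def proj(c,p):
    f,K,R,t=c; q=K@(R@np.array(p)+t); return q[:2]/q[2]
def tri(cs,ats):
    A=[];b=[]
    for c,a in zip(cs,ats):
        f,K,R,t=c; d=R.T@np.linalg.solve(K,[a[0]*512,a[1]*384,1]); d/=np.linalg.norm(d); o=-R.T@t
        P=np.eye(3)-np.outer(d,d);A.append(P);b.append(P@o)
    return np.linalg.lstsq(np.vstack(A),np.hstack(b),rcond=None)[0]
def save(c,n,s=1,crop=None):
    im=c[0]['pixels'][:,:,::-1]
    if crop: x0,y0,x1,y1=crop; im=im[y0:y1,x0:x1]
    cv2.imwrite('pics/'+n,cv2.resize(im,None,fx=s,fy=s,interpolation=cv2.INTER_CUBIC))
E
python3 - <<'E'
from h import *
o=status.get_obs();print(o)
cs={}
for n in('scene','top'):
    c=cs[n]=cam(n); save(c,n+'0.png',1.5)
    print(n,'cam pos',-c[2].T@c[3])
    for q in('meter','notch','cover_hinge','cover_lip','pry_tool','pry_tip','sample_cup','tube_rack','tip_box','reagent_jar','marker'):
        print(q,[(np.round(np.array(r['at'])*[512,384]).tolist(),round(r['p'],2),np.round(ray(c,r['at'],{'meter':0,'notch':.058,'cover_hinge':.073,'cover_lip':.07,'pry_tip':.009}.get(q,0)),3)[:2].tolist()) for r in imaging.pinpoint(n,q)[:3]])
E
```

```text
pics
{'t': 0.0, 'qpos': array([-7.16532509e+01,  1.79928817e+01,  2.57851387e+00,  7.46905607e+01,
       -1.44239385e-03,  8.20019849e+01]), 'qvel': array([-0.05986052, -0.0379252 ,  0.01461342, -0.01016948, -0.05784105,
       -0.07394393]), 'tau': array([ 1.06498235e-03, -4.80625927e+01,  2.98533601e+01,  1.94975431e-02,
       -4.33098796e-05, -1.35607903e-05]), 'ee_pos': array([ 0.25500737, -0.5148325 ,  0.24439919]), 'tool_rot': array([[ 8.96140052e-01,  4.43770940e-01, -6.00342573e-04],
       [ 4.43771287e-01, -8.96138411e-01,  1.73033385e-03],
       [ 2.29881842e-04, -1.81703627e-03, -9.99998323e-01]]), 'wrist_force': array([ 0.04067986, -0.34997816,  0.31316489]), 'moment': array([-0.04994494,  0.01100615,  0.01002927]), 'finger_force': 0.0, 'grip_width': 0.0853591193842118}
scene cam pos [1.07862452 0.90678854 1.16828539]
meter [([207.0, 165.0], 0.98, [0.534, -0.12]), ([176.0, 111.0], 0.39, [0.476, -0.466])]
notch [([210.0, 174.0], 0.67, [0.576, -0.024])]
cover_hinge [([196.0, 139.0], 0.69, [0.53, -0.195])]
cover_lip [([195.0, 253.0], 0.26, [0.783, 0.235])]
pry_tool [([34
[... 756 characters left out ...]
])]
cover_hinge [([327.0, 190.0], 0.86, [0.521, -0.185]), ([290.0, 178.0], 0.73, [0.568, -0.037])]
cover_lip [([290.0, 180.0], 0.97, [0.561, -0.039])]
pry_tool [([207.0, 194.0], 0.77, [0.512, 0.294]), ([183.0, 237.0], 0.71, [0.337, 0.382]), ([103.0, 214.0], 0.5, [0.424, 0.708])]
pry_tip [([95.0, 250.0], 0.59, [0.279, 0.726]), ([237.0, 169.0], 0.55, [0.614, 0.174]), ([157.0, 265.0], 0.51, [0.222, 0.479])]
sample_cup [([228.0, 137.0], 0.7, [0.755, 0.214]), ([389.0, 168.0], 0.36, [0.635, -0.455])]
tube_rack [([395.0, 207.0], 0.76, [0.47, -0.471])]
tip_box [([391.0, 169.0], 0.91, [0.629, -0.46])]
reagent_jar [([163.0, 206.0], 0.71, [0.458, 0.469])]
marker [([217.0, 247.0], 0.47, [0.298, 0.245])]
```

View pics/scene0.png

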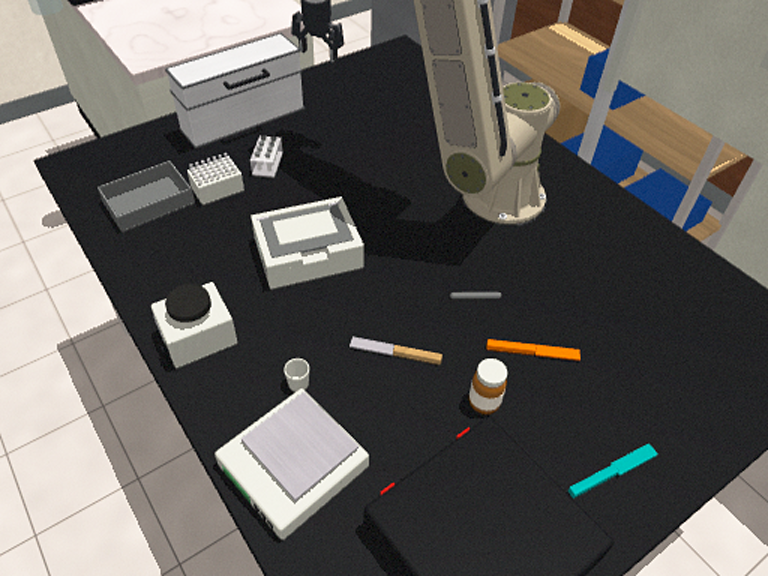

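Run:
```python
from h import *
a=cam('scene');imaging.grab_frame
b=cam('top')
g=lambda n,q:[np.array(r['at']) for r in imaging.pinpoint(n,q)]
for q in('notch','cover_hinge','meter','cover_lip'):
    A=g('scene',q);B=g('top',q)
    if A and B: print(q,tri([a,b],[A[0],B[0]]).round(4))
f,K,R,t=a
im=a[0]['pixels'][:,:,::-1]
p=cv2.resize(im[200:350,215:475],None,fx=3,fy=3,interpolation=2)
cv2.imwrite('pics/tools.png',p)
for n,c,px in(('scene',a,[(277,235),(342,234),(394,323)]),('top',b,[(207,194),(183,237),(103,214)])):
    for x,y in px: print(n,(x,y),c[0]['pixels'][y-2:y+3,x-2:x+3].mean((0,1)).round())
```

```text
notch [ 0.5647 -0.0172  0.0654]
cover_hinge [ 0.5279 -0.1713  0.0706]
meter [ 0.5409 -0.1245  0.    ]
cover_lip [ 0.5677 -0.0401  0.0711]
scene (277, 235) [210. 167. 104.]
scene (342, 234) [124.  62.  10.]
scene (394, 323) [  4. 162. 156.]
top (207, 194) [189. 157. 114.]
top (183, 237) [208. 128.  71.]
top (103, 214) [ 69. 167. 160.]
```

View pics/tools.png

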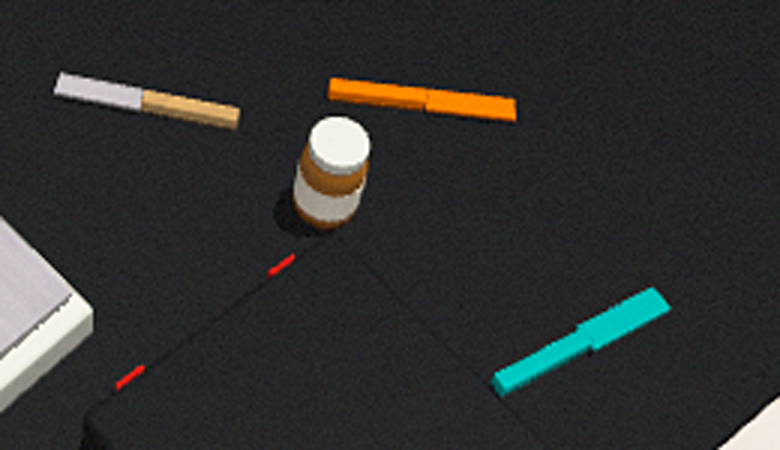

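The things that look like the pry tool in the scene picture are the wood and steel one (277,235), the orange one (342,234) and the teal one (394,323). The crop shows a wooden handle and steel blade at (277,235), so I'm using that one. The meter is at (207,165) with its cover closed. Next I move above the tool.

Emit:
send_rows:
  steps:
    - [0,0,6.75,0.022,0.05,-0.003,0.085]
    - [0,0,6.75,0.022,0.05,-0.003,0.085]
    - [0,0,6.75,0.022,0.05,-0.003,0.085]
    - [0,0,6.75,0.022,0.05,-0.003,0.085]
    - [0,0,6.75,0.022,0.05,-0.003,0.085]
    - [0,0,6.75,0.022,0.05,-0.003,0.085]
    - [0,0,6.75,0.022,0.05,-0.003,0.085]
    - [0,0,6.75,0.022,0.05,-0.003,0.085]

```text
t: 2.7
ee_pos: [0.4318, -0.1137, 0.2216]
tool_rot: [[0.164, 0.986, 0.001], [0.986, -0.164, -0.001], [-0.0, 0.001, -1.0]]
wrist_force: [0.4, -1.4, -0.2]
grip_width: 0.0849
finger_force: 0.0
```

Emit:
send_rows:
  steps:
    - [0,0,6.75,0.01,0.05,-0.003,0.085]
    - [0,0,6.75,0.01,0.05,-0.003,0.085]
    - [0,0,6.75,0.01,0.05,-0.003,0.085]
    - [0,0,6.75,0.01,0.05,-0.003,0.085]
    - [0,0,6.75,0.01,0.05,-0.003,0.085]
    - [0,0,6.75,0.01,0.05,-0.003,0.085]
    - [0,0,6.75,0.01,0.05,-0.003,0.085]
    - [0,0,6.75,0.01,0.05,-0.003,0.085]

```text
t: 3.7
ee_pos: [0.5114, 0.2865, 0.1974]
tool_rot: [[-0.702, 0.712, 0.001], [0.712, 0.702, 0.0], [-0.0, 0.001, -1.0]]
wrist_force: [0.9, -0.9, -0.6]
grip_width: 0.085
finger_force: 0.0
```

```bash
cat >> h.py <<'E'
def maskpts(c,m,z):
    ys,xs=np.nonzero(m); return np.array([ray(c,((x+.5)/512,(y+.5)/384),z) for x,y in zip(xs,ys)])
def state():
    o=status.get_obs(); R=o['tool_rot']
    print('t',o['t'],'p',o['ee_pos'].round(4),'yaw_y',np.degrees(np.arctan2(R[1,1],R[0,1])).round(1),'z',R[:,2].round(3),'q',o['qpos'].round(0),'F',o['wrist_force'].round(1),'M',o['moment'].round(2),'g',round(o['grip_width'],4),round(o['finger_force'],1))
    return o
E
python3 - <<'E'
from h import *
state()
c=cam('wrist');save(c,'w1.png',1.2)
print('cam',-c[2].T@c[3])
for q in('pry_tool','pry_tip'):print(q,[(ray(c,r['at'],.009 if q=='pry_tip' else 0).round(4),np.array(r['at'])*[512,384],r['p']) for r in imaging.pinpoint('wrist',q)])
for r in imaging.trace('wrist','pry_tool')[:2]:
    m=r['mask']; P=maskpts(c,m,.012)[:,:2]; mu=P.mean(0); w,v=np.linalg.eigh(np.cov(P.T)); d=v[:,1]
    s=(P-mu)@d
    print(r['p'],m.sum(),'axis',np.degrees(np.arctan2(d[1],d[0])),'ends',mu+d*s.min(),mu+d*s.max())
E
```

```text
t 3.7 p [0.5114 0.2865 0.1974] yaw_y 44.6 z [ 0.001  0.    -1.   ] q [21. 20. -1. 69. -0. 67.] F [ 0.9 -0.9 -0.6] M [-0.01 -0.01 -0.03] g 0.085 0.0
cam [0.45717475 0.34277028 0.3256348 ]
pry_tool [(array([0.5163, 0.2918, 0.    ]), array([263.2192, 173.6832]), 0.6)]
pry_tip [(array([0.6176, 0.1847, 0.009 ]), array([260.1984, 289.1136]), 0.89)]
0.67 3170 axis 132.48684096550028 ends [0.61382954 0.18521345] [0.47871222 0.33273614]
0.59 601 axis 146.30420659348763 ends [0.37656538 0.35528416] [0.35465816 0.36989214]
```

View pics/w1.png

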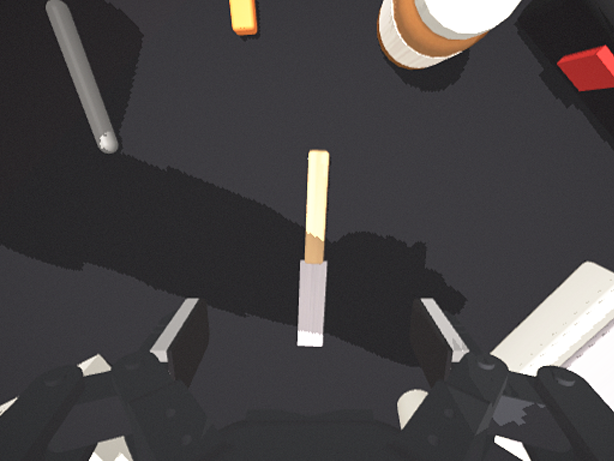

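The wrist view shows the wooden handle (315,150–262) and the steel blade (310,262–345), and the numbers agree. Grasping it now.

Emit:
send_rows:
  steps:
    - [0,0,-2,0.0046,0.0055,-0.05,0.07]
    - [0,0,0,0,0,-0.05,0.06]
    - [0,0,0,0,0,-0.05,0.05]
    - [0,0,0,0,0,-0.03,0.05]
    - [0,0,0,0,0,0,0.01]
    - [0,0,0,0,0,0,0.0]
    - [0,0,0,0,0,0,0.0]
    - [0,0,0,0,0,0,0.0]

```text
t: 4.9
ee_pos: [0.5166, 0.2904, 0.0187]
tool_rot: [[-0.673, 0.739, 0.002], [0.739, 0.673, 0.001], [-0.001, 0.002, -1.0]]
wrist_force: [-1.0, -1.4, 2.3]
grip_width: 0.0162
finger_force: 62.1
```

Emit:
send_rows:
  steps:
    - [0,0,0,0,0,0,0.0]
    - [0,0,0,0,0,0,0.0]
    - [0,0,0,0,0,0.05,0.0]
    - [0,0,0,0,0,0.05,0.0]
    - [0,0,0,0,0,0.03,0.0]
    - [0,0,0,0,0,0,0.0]

```text
t: 5.65
ee_pos: [0.5175, 0.291, 0.1502]
tool_rot: [[-0.674, 0.739, 0.005], [0.739, 0.674, 0.002], [-0.002, 0.006, -1.0]]
wrist_force: [-0.1, 0.7, -0.6]
grip_width: 0.0163
finger_force: 61.6
```

Run:
```python
from h import *
state()
from scipy.optimize import least_squares
out=[]
cs={}
for n in('scene','top'):
    c=cs[n]=cam(n)
    for q,z in(('notch',.058),('cover_hinge',.073),('meter',0),('cover_lip',.07)):
        print(n,q,[(ray(c,r['at'],z)[:2].round(4),round(r['p'],2)) for r in imaging.pinpoint(n,q)[:2]])
# silhouette fit of the meter box
ms={n:imaging.trace(n,'meter')[0]['mask'] for n in cs}
box=np.array([[x,y,z] for x in(-.115,.115) for y in(-.09,.09) for z in(0,.076)])
S=4
def iou(p):
    ct,st=np.cos(p[2]),np.sin(p[2]); R=np.array([[ct,-st,0],[st,ct,0],[0,0,1]]); B=box@R.T+[p[0],p[1],0]
    e=0
    for n in cs:
        uv=np.array([proj(cs[n],b) for b in B]).astype(np.float32)
        im=np.zeros((384,512),np.uint8); h=cv2.convexHull(uv); cv2.fillConvexPoly(im,np.round(h*16).astype(np.int32),1,shift=4)
        m=ms[n]; e+=1-(m&(im>0)).sum()/(m|(im>0)).sum()
    return e
from scipy.optimize import minimize
b=min((minimize(iou,[.545,-.12,a],method='Nelder-Mead',options=dict(initial_simplex=[[.545,-.12,a],[.565,-.12,a],[.545,-.1,a],[.545,-.12,a+.15]])) for a in(-.35,-.25,-.15)),key=lambda r:r.fun)
print(b.x,np.degrees(b.x[2]),b.fun)
c=cam('wrist')
for q in('pry_tip','pry_tool'):print(q,[(np.array(r['at'])*[512,384],r['p']) for r in imaging.pinpoint('wrist',q)])
```

```text
t 5.65 p [0.5175 0.291  0.1502] yaw_y 42.4 z [ 0.005  0.002 -1.   ] q [22. 22. -5. 63.  0. 69.] F [-0.1  0.7 -0.6] M [ 0.01  0.03 -0.01] g 0.0163 61.6
scene notch [(array([ 0.5664, -0.0358]), 0.74), (array([ 0.6442, -0.3772]), 0.3)]
scene cover_hinge []
scene meter [(array([ 0.5491, -0.1075]), 0.67), (array([ 0.5331, -0.1092]), 0.6)]
scene cover_lip [(array([ 0.5653, -0.0444]), 0.74)]
top notch [(array([ 0.5617, -0.011 ]), 0.55)]
top cover_hinge [(array([ 0.5162, -0.1704]), 0.88)]
top meter [(array([ 0.547 , -0.1157]), 0.93)]
top cover_lip [(array([ 0.5636, -0.0354]), 0.65), (array([ 0.5276, -0.1175]), 0.61)]
[ 0.5463089  -0.10894925 -0.28910374] -16.564424381677945 0.06104352449933381
pry_tip []
pry_tool [(array([257.792 , 243.1872]), 0.79)]
```

Emit:
send_rows:
  steps:
    - [0,0,-7.4,0.0134,-0.017,0.002,0]
    - [0,0,-7.4,0.0134,-0.017,0.002,0]
    - [0,0,-7.4,0.0134,-0.017,0.002,0]
    - [0,0,-7.4,0.0134,-0.017,0.002,0]
    - [0,0,-7.4,0.0134,-0.017,0.002,0]
    - [0,0,-7.4,0.0134,-0.017,0.002,0]
    - [0,0,-7.4,0.0134,-0.017,0.002,0]
    - [0,0,-7.2,0.0134,-0.017,0.002,0]

```text
t: 7.4
ee_pos: [0.6234, 0.1536, 0.1635]
tool_rot: [[0.291, 0.957, 0.0], [0.957, -0.291, 0.0], [0.0, 0.0, -1.0]]
wrist_force: [0.8, -1.0, -1.0]
grip_width: 0.0164
finger_force: 61.5
```

Run:
```python
from h import *
o=state()
c=cam('wrist');save(c,'w2.png',1.4)
print('cam',-c[2].T@c[3])
for q,z in(('notch',.058),('cover_hinge',.073),('meter',0),('cover_lip',.07),('pry_tip',o['ee_pos'][2]-.008)):
    print(q,[(ray(c,r['at'],z)[:2].round(4),(np.array(r['at'])*[512,384]).round(),round(r['p'],2)) for r in imaging.pinpoint('wrist',q)[:2]])
```

```text
t 7.4 p [0.6234 0.1536 0.1635] yaw_y -16.9 z [ 0.  0. -1.] q [  7.  27.   5.  68.  -0. 114.] F [ 0.8 -1.  -1. ] M [ 0.02 -0.   -0.  ] g 0.0164 61.5
cam [0.64639125 0.22892164 0.29176745]
notch []
cover_hinge []
meter []
cover_lip []
pry_tip []
```

View pics/w2.png

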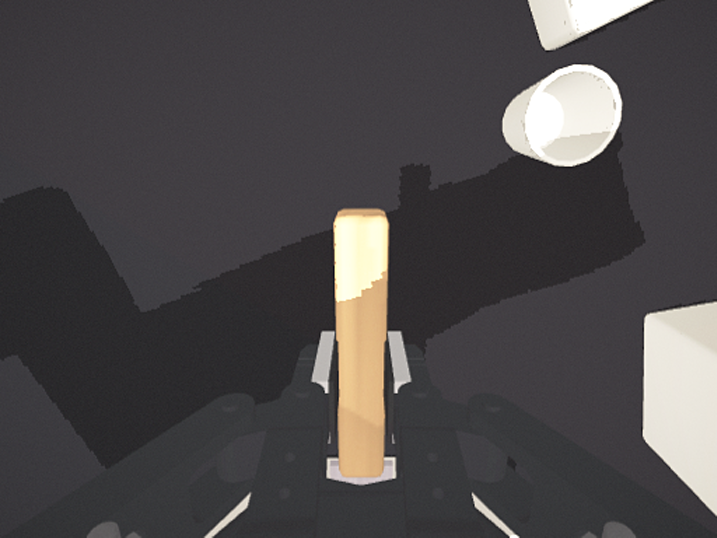

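The wrist view shows the handle held straight between the pads, with the cup at (560,115), but the blade tip is hidden. I'll check the meter pose and the tool's level by overlaying the model on the scene and top pictures.

```bash
cat > ov.py <<'E'
from h import *
def overlay(c,crop,s,mp,tool=None):
    x0,y0,x1,y1=crop
    im=np.ascontiguousarray(cv2.resize(c[0]['pixels'][y0:y1,x0:x1,::-1],None,fx=s,fy=s,interpolation=cv2.INTER_CUBIC))
    def P(p): q=proj(c,p); return tuple(int(v) for v in ((q-[x0,y0]+.5)*s))
    a=np.radians(mp[2]);M=np.array([[np.cos(a),-np.sin(a),0],[np.sin(a),np.cos(a),0],[0,0,1]])
    w=lambda *p:M@np.array(p)+[mp[0],mp[1],0]
    def poly(L,col):
        for i in range(len(L)): cv2.line(im,P(L[i]),P(L[(i+1)%len(L)]),col,1)
    r=lambda x,y,u,v,z:[w(x,y,z),w(u,y,z),w(u,v,z),w(x,v,z)]
    poly(r(-.115,-.09,.115,.09,.076),(0,0,255));poly(r(-.115,-.09,.115,.09,0),(0,0,255))
    poly(r(-.097,-.069,.097,.065,.076),(0,255,0));poly(r(-.032,.065,.032,.09,.058),(255,0,255))
    if tool is not None:
        T,o=tool
        h=[o+T@np.array(p) for p in((-.0525,-.009,.018),(.0525,-.009,.018),(.0525,.009,.018),(-.0525,.009,.018))]
        b=[o+T@np.array(p) for p in((.0525,-.013,.0105),(.1475,-.013,.0105),(.1475,.013,.0105),(.0525,.013,.0105))]
        poly(h,(255,255,0));poly(b,(0,255,255))
    return im
E
python3 - <<'E'
from ov import *
o=state();R=o['tool_rot'];p=o['ee_pos']
# gripper: tool x along -tool_x of gripper, z up
T=np.column_stack([-R[:,0],R[:,1],-R[:,2]]); 
if np.linalg.det(T)<0: T[:,1]*=-1
og=p-T[:,2]*.017
ims=[]
for n,cr in(('scene',(150,110,290,230)),('top',(215,120,355,240))):
    ims.append(overlay(cam(n),cr,2.8*2,(.5463,-.109,-16.6),(T,og)))
    ims[-1]=cv2.resize(ims[-1],(400*1,343))
    if n=='scene': big=ims[-1]
cv2.imwrite('pics/ov1.png',np.hstack(ims))
E
```

```text
t 7.7 p [0.6223 0.1547 0.1631] yaw_y -16.6 z [-0.001  0.    -1.   ] q [  7.  27.   5.  68.   0. 113.] F [-0.1 -0.8 -1.6] M [-0.03 -0.02 -0.  ] g 0.0164 61.5
```

View pics/ov1.png

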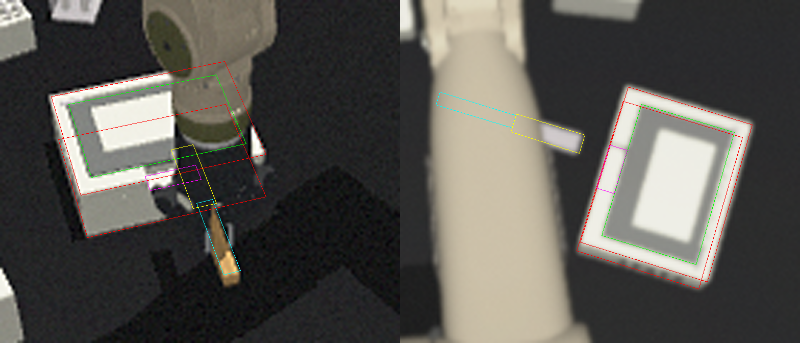

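The overlay fits: meter outline, notch and tool all agree to about 3 mm. Next I lower the tool and insert the blade.

Emit:
send_rows:
  steps:
    - [0,0,0,0,0,-0.03,0]
    - [0,0,0,0,0,-0.03,0]
    - [0,0,0,0,0,-0.03,0]
    - [0,0,0,0,0,0,0]
    - [0,0,0,0,0,0,0]

```text
t: 8.43
ee_pos: [0.6234, 0.1547, 0.0744]
tool_rot: [[0.286, 0.958, 0.001], [0.958, -0.286, 0.0], [0.0, 0.001, -1.0]]
wrist_force: [0.5, 0.5, -2.0]
grip_width: 0.0168
finger_force: 61.5
```

Run:
```python
from ov import *
o=state();R=o['tool_rot'];p=o['ee_pos']
T=np.column_stack([-R[:,0],-R[:,1],-R[:,2]]); T[:,1]=np.cross(T[:,2],T[:,0]) 
og=p-T[:,2]*.0175
c=cam('scene')
cv2.imwrite('pics/ov2.png',overlay(c,(160,120,280,210),6,(.5463,-.109,-16.6),(T,og)))
```

```text
t 8.425 p [0.6234 0.1547 0.0744] yaw_y -16.6 z [ 0.001  0.    -1.   ] q [  7.  31.  -3.  57.  -0. 113.] F [ 0.5  0.5 -2. ] M [ 0.01 -0.06 -0.04] g 0.0168 61.5
```

View pics/ov2.png

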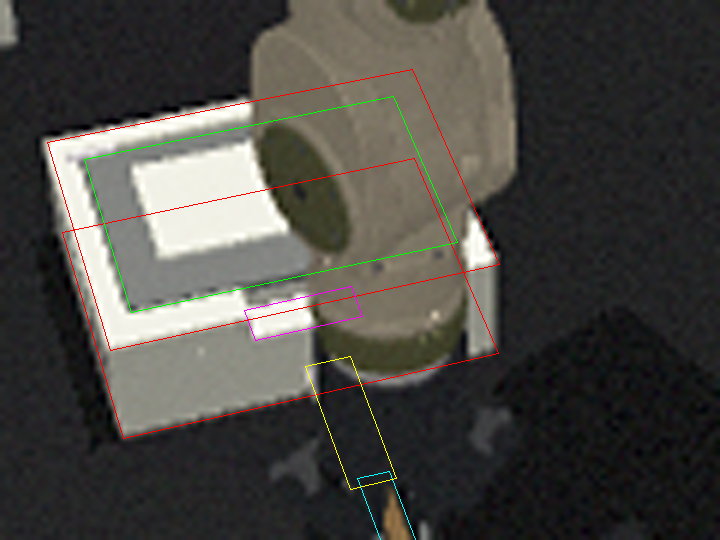

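The overlay still agrees with the picture (notch at (300,310)), and the blade lines up with it. Inserting.

Emit:
send_rows:
  steps:
    - [0,0,0,-0.0035,-0.0115,-0.002,0]
    - [0,0,0,-0.0035,-0.0115,0,0]
    - [0,0,0,-0.0035,-0.0115,0,0]
    - [0,0,0,-0.0035,-0.0115,0,0]
    - [0,0,0,-0.0035,-0.0115,0,0]

```text
t: 9.1
ee_pos: [0.6052, 0.0956, 0.0714]
tool_rot: [[0.287, 0.958, 0.0], [0.958, -0.287, -0.0], [-0.0, 0.0, -1.0]]
wrist_force: [0.8, -0.2, -2.1]
grip_width: 0.0159
finger_force: 61.5
```

Emit:
send_rows:
  steps:
    - [0,0,0,-0.003,-0.01,0,0]
    - [0,0,0,-0.003,-0.01,0,0]
    - [0,0,0,0,0,0,0]
    - [0,0,0,0,0,0.004,0]
    - [0,0,0,-0.0004,-0.0013,0.01,0]
    - [0,0,0,-0.0004,-0.0013,0.01,0]
    - [0,0,0,0,0,0,0]

```text
t: 9.98
ee_pos: [0.5994, 0.0743, 0.0966]
tool_rot: [[0.286, 0.958, 0.002], [0.958, -0.286, -0.0], [0.001, 0.002, -1.0]]
wrist_force: [0.3, 1.1, -1.9]
grip_width: 0.0166
finger_force: 61.4
```

Run:
```python
from ov import *
o=state();R=o['tool_rot'];p=o['ee_pos']
T=np.column_stack([-R[:,0],-R[:,1],-R[:,2]]); T[:,1]=np.cross(T[:,2],T[:,0]) 
og=p-T[:,2]*.0175
c=cam('scene')
cv2.imwrite('pics/ov3.png',overlay(c,(160,110,280,200),6,(.5463,-.109,-16.6),(T,og)))
```

```text
t 9.975 p [0.5994 0.0743 0.0966] yaw_y -16.6 z [ 0.002 -0.    -1.   ] q [ -1.  26.  -7.  57.   0. 106.] F [ 0.3  1.1 -1.9] M [ 0.19 -0.02  0.02] g 0.0166 61.4
```

View pics/ov3.png

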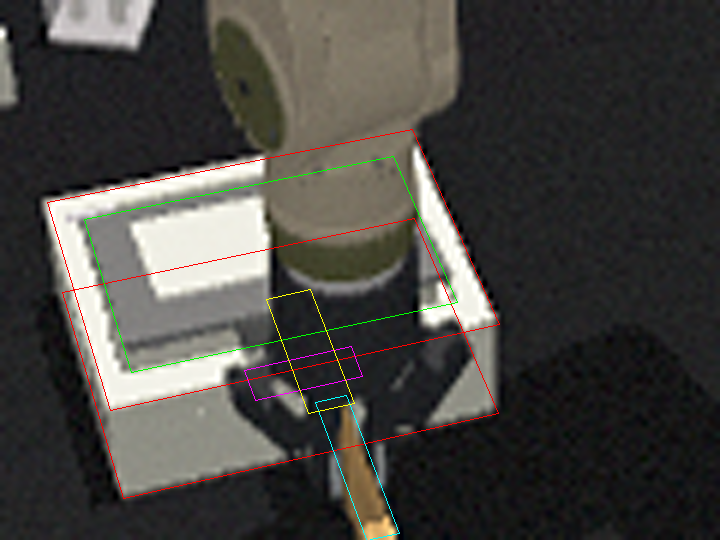

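The picture shows the cover's free edge raised, with a gap at (190,345), and the load is small. I continue along the arc.

Emit:
send_rows:
  steps:
    - [0,0,0,-0.0013,-0.0042,0.0202,0]
    - [0,0,0,-0.0022,-0.0074,0.0183,0]
    - [0,0,0,-0.0031,-0.0103,0.0167,0]
    - [0,0,0,-0.0039,-0.0129,0.0146,0]
    - [0,0,0,0,0,0,0]

```text
t: 10.65
ee_pos: [0.589, 0.0376, 0.167]
tool_rot: [[0.288, 0.958, 0.003], [0.958, -0.288, -0.001], [-0.0, 0.003, -1.0]]
wrist_force: [0.3, 0.1, -1.4]
grip_width: 0.0161
finger_force: 61.5
```

Emit:
send_rows:
  steps:
    - [0,0,0,-0.0045,-0.0151,0.0121,0]
    - [0,0,0,-0.0051,-0.017,0.0091,0]
    - [0,0,0,-0.0054,-0.0182,0.0059,0]
    - [0,0,0,-0.0056,-0.0189,0.0025,0]
    - [0,0,0,0,0,0,0]

```text
t: 11.28
ee_pos: [0.5671, -0.032, 0.1949]
tool_rot: [[0.289, 0.957, -0.0], [0.957, -0.289, -0.001], [-0.001, 0.0, -1.0]]
wrist_force: [-0.0, -0.2, -1.4]
grip_width: 0.0166
finger_force: 61.5
```

Run:
```python
from ov import *
o=state();R=o['tool_rot'];p=o['ee_pos']
T=np.column_stack([-R[:,0],-R[:,1],-R[:,2]]); T[:,1]=np.cross(T[:,2],T[:,0]) 
og=p-T[:,2]*.0175
ims=[cv2.resize(overlay(cam('scene'),(150,70,290,210),5,(.5463,-.109,-16.6),(T,og)),(400,400)),cv2.resize(overlay(cam('top'),(235,120,375,260),5,(.5463,-.109,-16.6),(T,og)),(400,400))]
cv2.imwrite('pics/ov4.png',np.hstack(ims))
```

```text
t 11.275 p [ 0.5671 -0.032   0.1949] yaw_y -16.8 z [-0.    -0.001 -1.   ] q [-11.  18.  -4.  68.  -0.  96.] F [-0.  -0.2 -1.4] M [0.03 0.   0.02] g 0.0166 61.5
```

View pics/ov4.png

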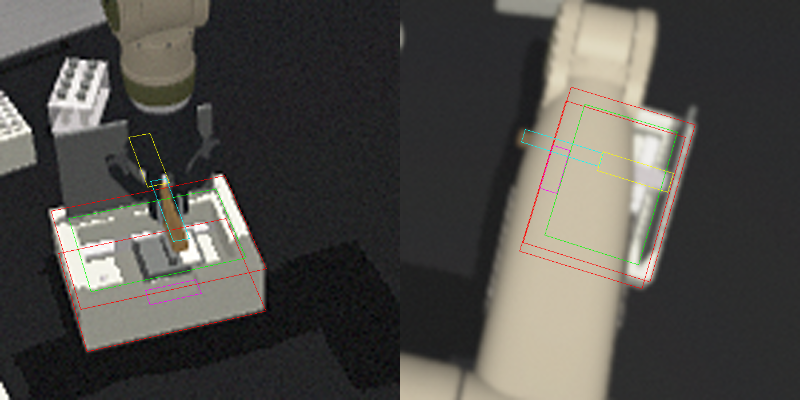

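The cover stands nearly upright (scene (90,160), top (680,190)). I push it a bit past vertical.

Emit:
send_rows:
  steps:
    - [0,0,0,-0.0057,-0.0191,-0.001,0]
    - [0,0,0,-0.0045,-0.015,-0.002,0]
    - [0,0,0,-0.0015,-0.005,0,0]
    - [0,0,0,0,0,0,0]
    - [0,0,0,0.012,0.04,0.0,0]
    - [0,0,0,0.015,0.05,0.0,0]
    - [0,0,0,0.015,0.05,0.0,0]

```text
t: 12.25
ee_pos: [0.5984, 0.0723, 0.1919]
tool_rot: [[0.287, 0.958, 0.001], [0.958, -0.287, -0.0], [-0.0, 0.001, -1.0]]
wrist_force: [-0.1, -0.2, -1.2]
grip_width: 0.0163
finger_force: 61.5
```

Run:
```python
from ov import *
o=state();p=o['ee_pos']
for n in('scene','top'):
    c=cam(n)
    for q,z in(('ridge',.06),('cover_lip',.2),('battery',.026)):
        print(n,q,[(ray(c,r['at'],z)[:2].round(4),round(r['p'],2)) for r in imaging.pinpoint(n,q)[:2]])
    if n=='scene': A=overlay(c,(150,70,290,210),5,(.5463,-.109,-16.6))
    else: B=overlay(c,(235,120,375,260),5,(.5463,-.109,-16.6))
cv2.imwrite('pics/ov5.png',np.hstack([cv2.resize(A,(400,400)),cv2.resize(B,(400,400))]))
```

```text
t 12.25 p [0.5984 0.0723 0.1919] yaw_y -16.7 z [ 0.001 -0.    -1.   ] q [ -1.  22.   1.  69.  -0. 106.] F [-0.1 -0.2 -1.2] M [-0.01 -0.02 -0.02] g 0.0163 61.5
scene ridge [(array([ 0.5237, -0.1055]), 0.53)]
scene cover_lip [(array([ 0.5199, -0.2254]), 0.84)]
scene battery [(array([ 0.5186, -0.1203]), 0.42)]
top ridge [(array([ 0.5323, -0.0965]), 0.68), (array([0.4614, 0.4511]), 0.58)]
top cover_lip [(array([ 0.5272, -0.2069]), 0.96)]
top battery [(array([ 0.5171, -0.1085]), 0.83)]
```

View pics/ov5.png

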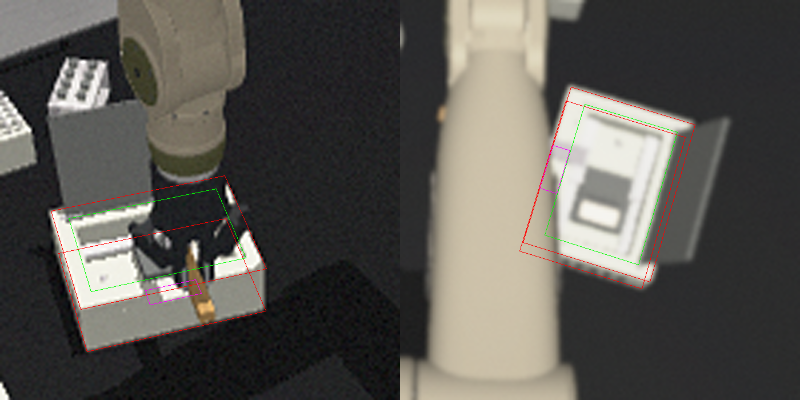

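The cover is now past upright (top (700,200)), and the battery shows at (605,195). I lay the tool on the free bench.

Emit:
send_rows:
  steps:
    - [0,0,0,-0.0095,0.0495,-0.01,0]
    - [0,0,0,-0.0095,0.0495,-0.01,0]
    - [0,0,0,-0.0095,0.0495,-0.01,0]
    - [0,0,0,-0.0095,0.0495,-0.01,0]
    - [0,0,0,0,0,-0.04,0]
    - [0,0,0,0,0,-0.04,0]
    - [0,0,0,0,0,-0.04,0]
    - [0,0,0,0,0,0,0]

```text
t: 13.65
ee_pos: [0.5571, 0.2668, 0.0285]
tool_rot: [[0.288, 0.958, -0.007], [0.958, -0.288, -0.003], [-0.004, -0.006, -1.0]]
wrist_force: [-0.0, 0.2, -0.7]
grip_width: 0.0166
finger_force: 61.4
```

Emit:
send_rows:
  steps:
    - [0,0,0,0,0,-0.008,0]
    - [0,0,0,0,0,-0.003,0]
    - [0,0,0,0,0,-0.0015,0]
    - [0,0,0,0,0,0,0]
    - [0,0,0,0,0,0,0]

```text
t: 14.28
ee_pos: [0.5601, 0.2691, 0.0197]
tool_rot: [[0.287, 0.958, 0.001], [0.958, -0.287, 0.0], [0.0, 0.001, -1.0]]
wrist_force: [0.8, 0.5, -2.2]
grip_width: 0.0162
finger_force: 61.4
```

Emit:
send_rows:
  steps:
    - [0,0,0,0,0,-0.001,0]
    - [0,0,0,0,0,-0.001,0]
    - [0,0,0,0,0,0,0]
    - [0,0,0,0,0,0,0.022]
    - [0,0,0,0,0,0,0.03]
    - [0,0,0,0,0,0,0.04]
    - [0,0,0,0,0,0,0.05]
    - [0,0,0,0,0,0,0.05]

```text
t: 15.28
ee_pos: [0.5598, 0.269, 0.0171]
tool_rot: [[0.287, 0.958, -0.0], [0.958, -0.287, -0.0], [-0.0, -0.0, -1.0]]
wrist_force: [0.7, -0.3, -0.7]
grip_width: 0.0503
finger_force: 0.0
```

Emit:
send_rows:
  steps:
    - [0,0,0,0,0,0.02,0.05]
    - [0,0,0,0,0,0.05,0.05]
    - [0,0,0,0,0,0.05,0.05]
    - [0,0,0,0,0,0.05,0.05]
    - [0,0,0,-0.02,-0.02,0.02,0.05]

```text
t: 15.9
ee_pos: [0.5422, 0.25, 0.2108]
tool_rot: [[0.286, 0.958, 0.006], [0.958, -0.286, 0.002], [0.004, 0.006, -1.0]]
wrist_force: [0.4, -0.8, -0.3]
grip_width: 0.05
finger_force: 0.0
```

Run:
```python
from ov import *
o=state();cs={n:cam(n) for n in('scene','top','wrist')}
for n,c in cs.items():
    for q,z in(('ridge',.06),('battery',.026),('pry_tool',0),('pry_tip',.009)):
        print(n,q,[(ray(c,r['at'],z)[:2].round(4),(np.array(r['at'])*[512,384]).round(),round(r['p'],2)) for r in imaging.pinpoint(n,q)[:3]])
A=overlay(cs['top'],(235,120,335,220),5,(.5463,-.109,-16.6))
B=overlay(cs['scene'],(160,90,280,210),5,(.5463,-.109,-16.6))
cv2.imwrite('pics/ov6.png',np.hstack([cv2.resize(B,(400,400)),cv2.resize(A,(400,400))]))
```

```text
t 15.9 p [0.5422 0.25   0.2108] yaw_y -16.6 z [ 0.006  0.002 -1.   ] q [ 17.  21.   2.  71.   0. 124.] F [ 0.4 -0.8 -0.3] M [-0.02 -0.03  0.01] g 0.05 0.0
scene ridge [(array([ 0.52  , -0.1155]), array([210., 153.]), 0.77), (array([ 0.4469, -0.3603]), array([194., 110.]), 0.49)]
scene battery [(array([ 0.5197, -0.1073]), array([212., 161.]), 0.71)]
scene pry_tool [(array([0.3365, 0.3874]), array([339., 233.]), 0.97), (array([0.5559, 0.2521]), array([261., 236.]), 0.91), (array([0.4149, 0.7063]), array([396., 322.]), 0.7)]
scene pry_tip [(array([0.2225, 0.4899]), array([387., 237.]), 0.94), (array([0.2744, 0.7291]), array([436., 301.]), 0.87), (array([0.5368, 0.1307]), array([244., 207.]), 0.59)]
top ridge [(array([ 0.5347, -0.0947]), array([304., 187.]), 0.59)]
top battery [(array([ 0.5307, -0.1086]), array([306., 190.]), 0.84)]
top pry_tool [(array([0.3379, 0.3896]), array([181., 237.]), 0.8), (array([0.425 , 0.7125]), array([102., 214.]), 0.55)]
top pry_tip [(array([0.2272, 0.4737]), array([158., 264.]), 0.7), (array([0.2669, 0.7246]), array([ 95., 253.]), 0.61), (array([0.5336, 0.1151]), array([251., 189.]), 0.57)]
wrist ridge [(array([0.563, 0.281]), array([271., 147.]), 0.69)]
wrist battery []
wrist pry_tool [(array([0.5617, 0.272 ]), array([269., 147.]), 0.96), (array([0.3306, 0.3886]), array([ 39., 106.]), 0.73)]
wrist pry_tip [(array([0.5201, 0.1294]), array([269., 265.]), 0.82)]
```

View pics/ov6.png

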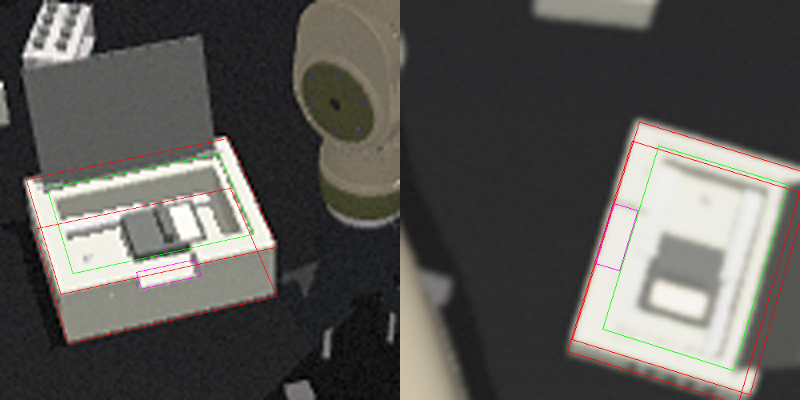

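The cover is open and the tool lies flat on the bench. The battery shows at scene (150,230) with its ridge up. I go above the bay with the fingers closed and turned 90 degrees.

Emit:
send_rows:
  steps:
    - [0,0,10,-0.0049,-0.0383,-0.004,0]
    - [0,0,10,-0.0049,-0.0383,-0.004,0]
    - [0,0,10,-0.0049,-0.0383,-0.004,0]
    - [0,0,10,-0.0049,-0.0383,-0.004,0]
    - [0,0,10,-0.0049,-0.0383,-0.004,0]
    - [0,0,10,-0.0049,-0.0383,-0.004,0]
    - [0,0,10,-0.0049,-0.0383,-0.004,0]
    - [0,0,10,-0.0049,-0.0383,-0.004,0]

```text
t: 17.65
ee_pos: [0.5005, -0.0587, 0.1753]
tool_rot: [[-0.896, 0.443, 0.001], [0.443, 0.896, -0.0], [-0.001, 0.0, -1.0]]
wrist_force: [1.1, 0.1, -0.8]
grip_width: -0.0
finger_force: 0.0
```

Emit:
send_rows:
  steps:
    - [0,0,10,-0.0049,-0.0383,-0.004,0]
    - [0,0,0,0,0,0,0]
    - [0,0,0,0,0,0,0]

```text
t: 18.02
ee_pos: [0.4957, -0.0955, 0.1713]
tool_rot: [[-0.957, 0.289, 0.0], [0.289, 0.957, 0.0], [0.0, 0.0, -1.0]]
wrist_force: [0.4, 0.6, 0.2]
grip_width: 0.0002
finger_force: 0.0
```

Run:
```python
from ov import *
o=state();c=cam('wrist')
a=np.radians(-16.6);M=np.array([[np.cos(a),-np.sin(a)],[np.sin(a),np.cos(a)]])
m=lambda p:((np.array(p)[:2]-[.5463,-.109])@M*1000).round(1)
print('tcp in meter',m(o['ee_pos']))
for q,z in(('ridge',.06),('battery',.026),('bay',.026),('rail_end',.026),('cover_hinge',.073),('detent',.028)):
    print(q,[(m(ray(c,r['at'],z)),(np.array(r['at'])*[512,384]).round(),round(r['p'],2)) for r in imaging.pinpoint('wrist',q)[:2]])
cv2.imwrite('pics/ov7.png',overlay(c,(0,0,512,384),1.5,(.5463,-.109,-16.6)))
```

```text
t 18.025 p [ 0.4957 -0.0955  0.1713] yaw_y 73.2 z [ 0.  0. -1.] q [-20.  12. -16.  62.   0.  -3.] F [0.4 0.6 0.2] M [ 0.   -0.03 -0.01] g 0.0002 0.0
tcp in meter [-52.3  -1.5]
ridge [(array([-17.9,   1. ]), array([259., 234.]), 0.71)]
battery [(array([-14.5,  -0.2]), array([258., 222.]), 0.59)]
bay []
rail_end [(array([90.5, -1.6]), array([257., 309.]), 0.85)]
cover_hinge [(array([  2.8, -67.8]), array([181., 262.]), 0.79)]Traceback (most recent call last):
  File "<stdin>", line 7, in <module>
ValueError: it knows: battery, bay, cover_hinge, cover_lip, marker, meter, notch, pry_tip, pry_tool, rail_end, reagent_jar, ridge, sample_cup, tip_box, tube_rack
```

The networks put the ridge at meter x=-18, y=0, and rail_end and hinge match the meter pose. I go down behind the ridge.

Emit:
send_rows:
  steps:
    - [0,0,0,0.0003,0.001,-0.04,0]
    - [0,0,0,0,0,-0.04,0]
    - [0,0,0,0,0,-0.02,0]
    - [0,0,0,0,0,-0.005,0]
    - [0,0,0,0,0,0,0]
    - [0,0,0,0,0,0,0]

```text
t: 19.08
ee_pos: [0.497, -0.095, 0.0674]
tool_rot: [[-0.958, 0.286, 0.002], [0.286, 0.958, -0.001], [-0.002, -0.0, -1.0]]
wrist_force: [-0.0, -0.7, -0.1]
grip_width: -0.0001
finger_force: 0.0
```

Emit:
send_rows:
  steps:
    - [0,0,0,0.0096,-0.0029,0,0]
    - [0,0,0,0.0096,-0.0029,0,0]
    - [0,0,0,0.0096,-0.0029,0,0]
    - [0,0,0,0.0096,-0.0029,0,0]
    - [0,0,0,0,0,0,0]

```text
t: 19.7
ee_pos: [0.5359, -0.1068, 0.0662]
tool_rot: [[-0.958, 0.287, 0.002], [0.287, 0.958, -0.0], [-0.002, 0.0, -1.0]]
wrist_force: [-0.2, -0.3, -0.7]
grip_width: -0.0002
finger_force: 0.0
```

```bash
cat >> h.py <<'E'
def bat():
    o=state();a=np.radians(-16.6);M=np.array([[np.cos(a),-np.sin(a)],[np.sin(a),np.cos(a)]])
    m=lambda p:((np.array(p)[:2]-[.5463,-.109])@M*1000).round(1)
    print('tcp in meter',m(o['ee_pos']))
    for n in('wrist','scene','top'):
        c=cam(n)
        for q,z in(('ridge',.06),('battery',.026)):
            print(n,q,[(m(ray(c,r['at'],z)),round(r['p'],2)) for r in imaging.pinpoint(n,q)[:2]])
    return m
E
python3 -c "from h import *;bat()"
```

```text
t 19.7 p [ 0.5359 -0.1068  0.0662] yaw_y 73.3 z [ 0.002 -0.    -1.   ] q [-20.  22. -19.  50.   0.  -3.] F [-0.2 -0.3 -0.7] M [ 0.04 -0.01 -0.06] g -0.0002 0.0
tcp in meter [-10.6  -0.9]
wrist ridge []
wrist battery [(array([2.4, 1.2]), 0.72)]
scene ridge [(array([  6.4, -10. ]), 0.82)]
scene battery [(array([ 8.5, -4.1]), 0.8)]
top ridge []
top battery []
```

The battery slides along with the fingers. I keep pushing.

Emit:
send_rows:
  steps:
    - [0,0,0,0.0077,-0.0023,0,0]
    - [0,0,0,0.0077,-0.0023,0,0]
    - [0,0,0,0.0077,-0.0023,0,0]
    - [0,0,0,0.0058,-0.0017,0,0]
    - [0,0,0,0.0058,-0.0017,0,0]
    - [0,0,0,0,0,0,0]

```text
t: 20.9
ee_pos: [0.5699, -0.1169, 0.0662]
tool_rot: [[-0.958, 0.287, 0.001], [0.287, 0.958, -0.0], [-0.001, 0.0, -1.0]]
wrist_force: [-1.3, -0.2, 0.8]
grip_width: 0.0002
finger_force: 0.5
```

Emit:
send_rows:
  steps:
    - [0,0,0,0.0038,-0.0011,0,0]
    - [0,0,0,0.0038,-0.0011,0,0]
    - [0,0,0,0,0,0,0]

```text
t: 21.28
ee_pos: [0.5779, -0.1192, 0.0665]
tool_rot: [[-0.958, 0.287, 0.002], [0.287, 0.958, -0.0], [-0.002, 0.0, -1.0]]
wrist_force: [0.1, 0.1, 0.4]
grip_width: -0.0
finger_force: 0.0
```

```bash
python3 -c "from h import *;bat()"
```

```text
t 21.275 p [ 0.5779 -0.1192  0.0665] yaw_y 73.3 z [ 0.002 -0.    -1.   ] q [-19.  26. -12.  52.   0.  -3.] F [0.1 0.1 0.4] M [ 0.03 -0.   -0.02] g -0.0 0.0
tcp in meter [33.2 -0.8]
wrist ridge []
wrist battery [(array([46.7,  2.5]), 0.76)]
scene ridge [(array([49.4, -9.7]), 0.74)]
scene battery [(array([53.9, -9.5]), 0.67)]
top ridge [(array([ -4.9, -11.4]), 0.19)]
top battery [(array([-3.3, -9.9]), 0.4)]
```

Emit:
send_rows:
  steps:
    - [0,0,0,0.0019,-0.0006,0,0]
    - [0,0,0,0.0019,-0.0006,0,0]
    - [0,0,0,0,0,0,0]

```text
t: 22.1
ee_pos: [0.5802, -0.1199, 0.0661]
tool_rot: [[-0.958, 0.287, -0.001], [0.287, 0.958, 0.0], [0.001, 0.0, -1.0]]
wrist_force: [-3.1, 1.1, 2.7]
grip_width: 0.0002
finger_force: 1.5
```

Emit:
send_rows:
  steps:
    - [0,0,0,0.0014,-0.0004,0,0]
    - [0,0,0,0.0014,-0.0004,0,0]
    - [0,0,0,0,0,0,0]

```text
t: 22.48
ee_pos: [0.5806, -0.12, 0.066]
tool_rot: [[-0.958, 0.287, -0.005], [0.287, 0.958, 0.001], [0.005, -0.0, -1.0]]
wrist_force: [-9.9, 2.1, 9.4]
grip_width: -0.0
finger_force: 5.0
```

Emit:
send_rows:
  steps:
    - [0,0,0,0.0014,-0.0004,0,0]
    - [0,0,0,0.001,-0.0003,0,0]
    - [0,0,0,0,0,0,0]

```text
t: 22.85
ee_pos: [0.5808, -0.1201, 0.0659]
tool_rot: [[-0.958, 0.287, -0.009], [0.287, 0.958, 0.002], [0.01, -0.001, -1.0]]
wrist_force: [-15.3, 4.0, 12.4]
grip_width: -0.0001
finger_force: 7.9
```

```bash
python3 -c "from h import *;bat()"
```

```text
t 22.85 p [ 0.5808 -0.1201  0.0659] yaw_y 73.3 z [-0.009  0.002 -1.   ] q [-19.  27. -11.  53.  -0.  -3.] F [-15.3   4.   12.4] M [ 0.7   3.08 -0.02] g -0.0001 7.9
tcp in meter [36.2 -0.8]
wrist ridge []
wrist battery [(array([51.7,  0.3]), 0.76)]
scene ridge [(array([ 47.3, -26.8]), 0.48), (array([ -24.3, -307.4]), 0.48)]
scene battery [(array([48.7,  1.8]), 0.83)]
top ridge []
top battery []
```

Firm stop at 15 N with the battery at about x=50. I back off, rise and look.

Emit:
send_rows:
  steps:
    - [0,0,0,-0.006,0.0018,0,0]
    - [0,0,0,-0.015,0.0045,0,0]
    - [0,0,0,-0.01,0.003,0.03,0]
    - [0,0,0,0,0,0.05,0]
    - [0,0,0,0,0,0.05,0]
    - [0,0,0,-0.03,0.0,0.05,0]
    - [0,0,0,-0.04,0.0,0.02,0]
    - [0,0,0,-0.04,0.0,0,0]

```text
t: 24.3
ee_pos: [0.4459, -0.1131, 0.2687]
tool_rot: [[-0.958, 0.286, 0.006], [0.286, 0.958, -0.003], [-0.007, -0.001, -1.0]]
wrist_force: [0.2, -1.1, -0.4]
grip_width: -0.0
finger_force: 0.0
```

Emit:
send_rows:
  steps:
    - [0,0,0,0,0.0,0,0]
    - [0,0,0,0,0.0,0,0]

```text
t: 24.55
ee_pos: [0.4459, -0.1127, 0.2666]
tool_rot: [[-0.958, 0.287, 0.002], [0.287, 0.958, -0.001], [-0.003, -0.0, -1.0]]
wrist_force: [0.5, -0.2, -0.2]
grip_width: 0.0002
finger_force: 0.0
```

Run:
```python
from ov import *
m=bat()
c=cam('wrist');s=cam('scene')
A=overlay(s,(150,80,280,240),5,(.5463,-.109,-16.6)); B=cv2.resize(c[0]['pixels'][:,:,::-1],(427,320))
A=cv2.resize(A,(340,418));B=cv2.copyMakeBorder(B,0,98,0,0,0)
cv2.imwrite('pics/fin.png',np.hstack([A,B]))
```

```text
t 24.55 p [ 0.4459 -0.1127  0.2666] yaw_y 73.3 z [ 0.002 -0.001 -1.   ] q [-24.   5. -11.  74.   0.  -8.] F [ 0.5 -0.2 -0.2] M [ 0.01  0.01 -0.01] g 0.0002 0.0
tcp in meter [-95.2 -32.2]
wrist ridge [(array([49.9,  0.6]), 0.93), (array([  -5.9, -313.6]), 0.55)]
wrist battery [(array([45.3,  2.5]), 0.82)]
scene ridge [(array([56.2, -7. ]), 0.71), (array([-312.5,  297.4]), 0.31)]
scene battery [(array([ 49.8, -16.9]), 0.81), (array([ 91.9, -16.5]), 0.67)]
top ridge [(array([61.5,  1.2]), 0.72)]
top battery [(array([47.8,  1.9]), 0.85), (array([ 94. , 373.5]), 0.67)]
```

View pics/fin.png

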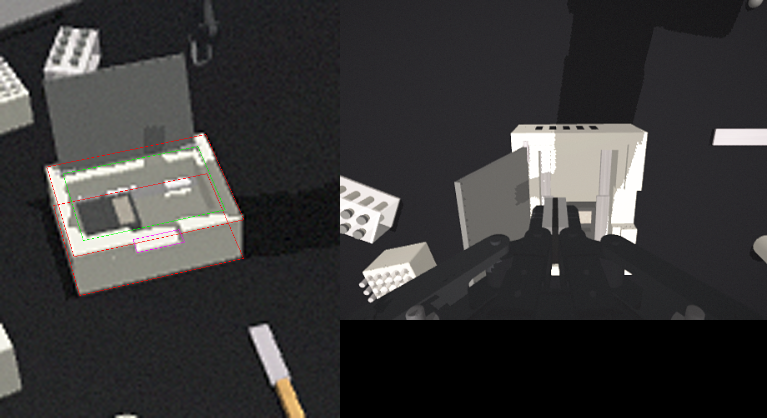

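The battery is against the end stop (scene (100,212), ridge at x≈50 mm), the cover is open past upright, and the tool lies flat on the bench. Handing in.

```bash
python3 -c "from workcell import bot;print(bot.close_job())"
```

```text
the job is handed in; nothing more can be done
None
```

The job is handed in at about 25 s of the 62 s allowed: the cover was levered open past upright with the wooden pry tool, the battery was pushed home until it stopped firmly at about x = 50 mm with 15 N on it, and the tool was laid flat on the bench; the detent's value could not be read, so its hold is inferred from the stop and the battery staying put when I backed off.

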